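Turn the tank engine on the turntable and hold it at the shed road

ROBOT

A 6-joint arm with a two-finger parallel gripper is mounted at the origin on the work surface. World frame = base frame: x ahead of the robot, y to its left, z up, the work surface at z = 0. Lengths are in m, angles in rad, forces in N, time in s.
With the tool pointing down it reaches from about 0.325 to 0.775 m from the base axis. Payload 5.5 kg.
Tool frame: the origin (TCP) lies between the finger pads, 19 mm behind the fingertips; this is the grasp point; z points along the fingers, y is the line along which they close (so a half turn about z gives the same grasp; the last joint's range is limited). The gripper opens to 88 mm and grips with 3 to 60 N. Pads are 20 mm wide; open, the fingers measure 115 mm over their backs; the gripper's body (75 mm by 178 mm) begins 61 mm behind the grasp point.
Start: joints at [1.168, 0.091, 1.231, -0, 1.82, -0.057], TCP at [0.203, 0.564, 0.241] pointing down, gripper open.
Joint ranges: [-2.87, 2.87], [-0.86, 2.18], [0.17, 2.46], [-1.51, 4.65], [0.06, 2.69], [-2.65, 2.65]. Speed limits (rad/s): [2.57, 2.57, 3.01, 3.14, 3.14, 3.14].

INTERFACE

Orientations are given as a 3x3 rotation matrix whose columns are the frame's x, y, z axes.
In Python, from workcell import manip, viewer, job_done gives the robot as it stands. The module is installed in compiled form; this text tells all that it offers.
- The arm moves only by the shell command python3 -m inch 'ROWS'. ROWS is JSON, a list of rows, each an object of numbers: "x", "y", "z": the shift along the world's x, y, z in cm; "turn": the turn about the world's z in degrees; "grip": the opening in per cent of the stroke, from 0 (shut) to 100 (fully open). A call has 1 to 10 rows; each row shifts and turns the commanded pose from where the row before left it; what a row does not reach is not made up. A row lasts 1/8 s, in which the tool goes at most 62.5 mm and 10.7 degrees, less where a joint would pass 70% of its speed; a pose out of reach is approached as far as the arm can. A call with a gripper value outside its range is refused whole. The fingers move at their own pace and stop on an object; the grip force is fixed at half the most. Time passes only in rows, so rows that do not move let the fingers close. It gives the time, the measured TCP pose, the force, the opening and the grip force at its end, in the units of the state.
- manip.state(): the state, without advancing time (a new reading comes with each control period).
- viewer.snapshot(name): name is "scene" or "top"; returns the picture (480x640x3 uint8, red, green, blue); there is no depth.
- viewer.calibration(name): a dict with "fx", "fy", "cx", "cy" (pixels), "R" (3x3) and "t" (3): a world point X has camera coordinates R X + t. Camera axes: x right, y down, z forward; pixel columns grow to the right and rows downward; lengths in m; the calibration is good to about 2 mm. A picture is of the moment at which its call begins. calibration takes no time and is no camera call.
- job_done(): hands the job in; it is judged then, once.
The state is a dict: "time": time; "joint_positions": joint angles; "joint_velocities": joint speeds; "tau": joint torques, N m; "position": TCP position; "tool_rot": TCP orientation; "contact_force": force on the tool from outside, world axes, zero at the start; "moment": the same for the moment, N m; "opening": opening from 0.0 (shut) to 1.0 (fully open); "grip_force": force on a finger pad.
Only numpy, scipy, OpenCV 4.12 (cv2) and the standard library are available. Lean on these libraries where they do the work, as an engineer would, in place of code of your own. Each camera call takes 0.05 s, during which the arm holds its last target. There are 200 camera calls.

TASK

Pick up the tank engine by its sides with a light grip and set it down softly on the middle of the turntable bridge, level between the kerbs, with its chimney towards the bridge's open end (away from the upright post), and let go of it. Then take the post with a light grip and turn the bridge until its open end lines up with the road into the engine shed; finish still gripping the post, holding the bridge still there. Leave the other things on the board as they are.

Things in the scene. Friction and masses are not known exactly. Their poses are not given: they have to be found in the camera images.
- loco: Loose black tank engine, the only vehicle with a chimney: 130 mm long, 34 wide, 61 high, 175-350 g, fragile: total finger force (all pads) under 110 N. Origin: underside centre; x to the chimney end, z up. Grip across the flat side tanks: 34 wide, x -36 to +30, 18 to 44 above the underside. Its lowest 14 is a chassis 24 wide, 112 long
- chimney (a point): Top of the engine's chimney, 47 ahead of its origin and 60 above its underside
- bridge: Turntable bridge, 296 x 56 mm: a track between two kerbs 38 apart, their tops 6 above the rails. Turns about the vertical axis at its origin, light friction (0.04 N m), stays put. Origin: on that axis at table height, rail tops 18 above. x: along the track to the open end; the other end has the post. Starts 0.6 to 1.7 rad clockwise (from above) of the shed road, stops lie over 0.6 beyond
- pit: Fixed round turntable pit, 320 in diameter, brick rim 13 high, in which the bridge turns. Origin: on the turning axis at table height. Two short roads of its own end in wooden buffer beams 33 high, 258 from the axis
- post (a point): Round wooden upright post, 14 mm in diameter, 62 tall, by which the bridge is turned; fixed to the bridge's closed end, 125 from the turning axis (bridge x = -125), on a block 24 x 36 x 8 high. The point is the centre of its foot, 18 above the table. Grip it 30 to 50 above the foot; total finger force (all pads) under 110 N
- road_start (a point): Track centre at the turntable end of the shed road, at rail-top height, 162 from the turning axis; x points into the shed. The only one of the three roads that leads into a building: brick shed, grey pitched roof, 140 x 90 x 105 high, mouth 230 from the axis. Fixed
- wagon: Loose open-topped brown goods wagon, 80 x 34 x 40 high, no chimney. A bystander. Origin: underside centre
- van: Loose closed dark brown goods van with a flat grey roof, 80 x 34 x 50 high, no chimney. A bystander. Origin: underside centre
- lorry: Loose toy lorry, 76 x 32 x 38 high. A bystander. Origin: underside centre
- paint_jar: Loose paint jar, 36 diameter, 50 high. A bystander. Origin: underside centre
- screwdriver: Loose screwdriver lying flat, about 200 long. A bystander. Origin: underside centre
- mug: Loose white mug, 76 diameter, 90 high. A bystander. Origin: underside centre
Not all that is in view belongs to the job. What is shaped like the loco but green is not meant. Leave any purple look-alike of the part that bears road_start alone.

How it is judged:
By the outcome, as a careful person would: the job done as asked, in the order asked, and still so for the second after the job is handed in, while the arm keeps its last pose, push and grip.
It also fails if it takes over 51 s, if anything falls off the work surface, if the arm or the gripper's body presses on something with over 40 N, if the wrist force passes 120 N, or if a joint passes its speed limit or range.

## Working session

There is one attempt and no reset: what is moved stays moved. The work goes in short steps, Python scripts to look and compute and a shell command to move; the robot and the scene stay as the last step left them, time stands still between calls to the robot, and variables do not carry over. Pictures are saved under pics/ and viewed, at most 10 in all, crops included, and the job is handed in when it is done.

```bash
mkdir -p pics
cat > h.py <<'E'
import numpy as np, cv2, json
from workcell import manip, viewer, job_done
def snap(name,fn):
    im=viewer.snapshot(name); cv2.imwrite('pics/'+fn,im[:,:,::-1]); return im
def ray(name,uv):
    c=viewer.calibration(name);R=np.array(c['R']);t=np.array(c['t'])
    d=R.T@np.array([(uv[0]-c['cx'])/c['fx'],(uv[1]-c['cy'])/c['fy'],1]);return -R.T@t,d
def atz(name,uv,z):
    o,d=ray(name,uv);return o+d*(z-o[2])/d[2]
def tri(uv1,uv2,n1='scene',n2='top'):
    o,d=ray(n1,uv1);p,e=ray(n2,uv2)
    s=np.linalg.lstsq(np.c_[d,-e],p-o,rcond=None)[0]
    a=o+d*s[0];b=p+e*s[1];return (a+b)/2,np.linalg.norm(a-b)
def proj(name,X):
    c=viewer.calibration(name);p=np.array(c['R'])@np.array(X)+np.array(c['t']);return c['fx']*p[0]/p[2]+c['cx'],c['fy']*p[1]/p[2]+c['cy']
E
python3 - <<'E'
from h import *
np.set_printoptions(precision=3,suppress=True)
snap('scene','s0.png');snap('top','t0.png')
for n in('scene','top'):
    c=viewer.calibration(n);print(n,c['fx'],-np.array(c['R']).T@c['t']);print(np.array(c['R']))
s=manip.state();print(s['time'],s['position'],s['tool_rot'])
E
```

```text
scene 609.5142018175897 [1.127 0.677 1.054]
[[-0.735  0.679 -0.009]
 [ 0.481  0.511 -0.713]
 [-0.479 -0.528 -0.701]]
top 523.1284933580012 [ 0.271 -0.06   1.501]
[[ 0.016 -1.    -0.011]
 [-0.992 -0.014 -0.122]
 [ 0.122  0.013 -0.992]]
0.1 [0.203 0.564 0.24 ] [[-0.941  0.339 -0.001]
 [ 0.339  0.941 -0.002]
 [ 0.    -0.002 -1.   ]]
```

View pics/s0.png

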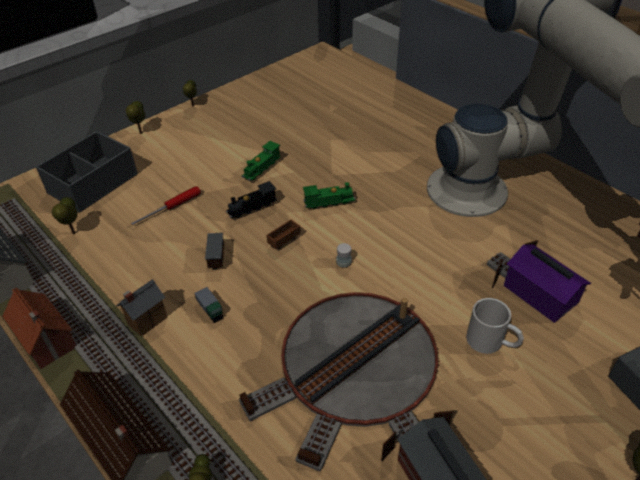

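View pics/t0.png

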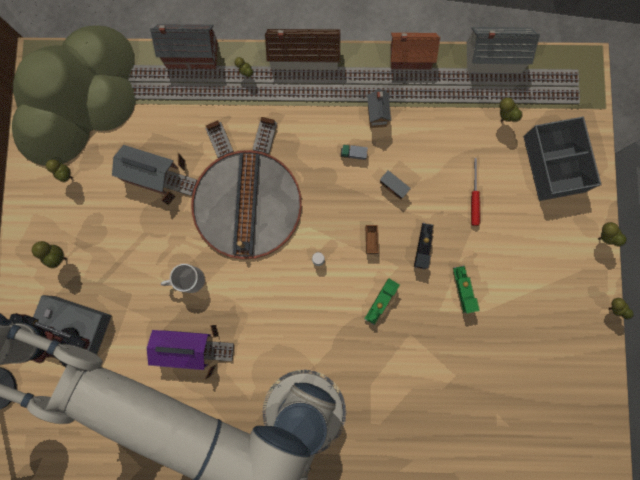

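Black loco candidates: black engine at scene (251,199)/top (425,246); green look-alikes at scene (262,160) and (330,195), top (466,289) and (381,301). I choose the black one. The shed is the grey-roofed one at top (146,170), not the purple one at (180,350). The post end of the bridge is at top (244,247), scene (404,311).

Run:
```python
import cv2,numpy as np
s=cv2.imread('pics/s0.png');t=cv2.imread('pics/t0.png')
def crop(im,x,y,w,h,k):
    c=cv2.resize(im[y:y+h,x:x+w],None,fx=k,fy=k,interpolation=cv2.INTER_CUBIC)
    c=cv2.convertScaleAbs(c,alpha=1.7,beta=15)
    for i in range(0,w,10):
        cv2.line(c,(i*k,0),(i*k,6 if i%50 else 12),(0,255,255),1)
        
    for i in range(0,h,10): cv2.line(c,(0,i*k),(6,i*k),(0,255,255),1)
    return c
A=crop(s,220,170,66,50,6);B=crop(t,400,215,50,60,5)
M=np.zeros((600,800,3),np.uint8)
M[:300,:396]=A; M[:300,400:650]=B
C=crop(s,270,280,200,150,2)
D=crop(t,160,140,160,120,2)
M[300:600,:400]=C; M[300:540,410:730]=D
cv2.imwrite('pics/m1.png',M)
cv2.imwrite('pics/b1.png',np.hstack([crop(t,130,130,180,140,4)]))
```

```text
(no output)
```

View pics/m1.png

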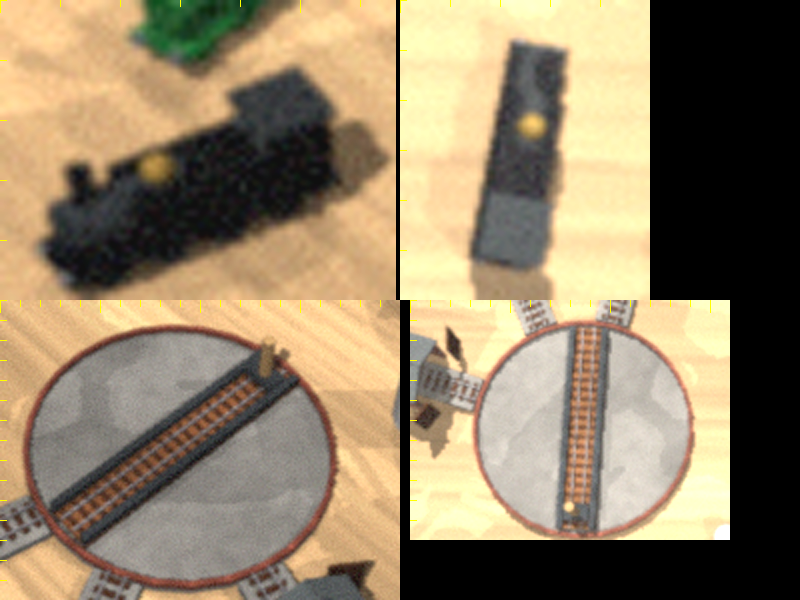

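View pics/b1.png

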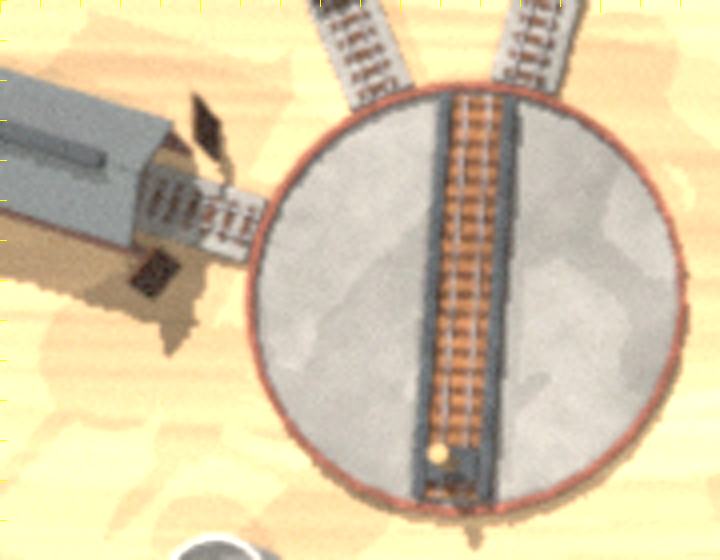

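The crop confirms a black engine: chimney at scene (233,198), brass dome (246,198), cab at the far end; in top, the front is at (428,224) and the cab at about (422,267). The bridge centreline in top runs (250,153) to (243,256), with the post at the lower end. The shed road starts at about top (194.5,187.5).

Run:
```python
from h import *
np.set_printoptions(precision=4,suppress=True)
B=lambda u,v:(400+(u-400)/5-.4,215+v/5-.4)
S=lambda u,v:(220+u/6-.4,170+v/6-.4)
T=lambda u,v:(130+u/4-.4,130+v/4-.4)
C=lambda u,v:(270+u/2-.25,280+(v-300)/2-.25)
print('dome',tri(S(157,165),B(532,125)))
# cab roof: corners visible in both
print('cab roof ctr',tri(S(282,95),B(512,232)))
P=lambda l:[atz('top',x,0.05)[:2] for x in l]
f=atz('top',B(539,44),0.045);print('front',f)
r=[atz('top',B(*p),.058) for p in((472,258),(545,268),(488,195),(550,198))];print('cab',np.array(r))
# bridge
k=[atz('top',T(*p),.024) for p in((441,92),(519,95),(494,505),(414,500))];k=np.array(k)
print('bridge corners',k,'centre',k.mean(0));d=k[0]+k[1]-k[2]-k[3];print('yaw',np.arctan2(d[1],d[0]),np.linalg.norm(d)/2)
s1=[C(50,502),C(83,543),C(298,380)];print('scene corner check',[atz('scene',x,.024) for x in s1])
print('corner tri',tri(C(50,502),T(441,92)), tri(C(83,543),T(519,95)),tri(C(298,380),T(494,505)))
print('scenek',)
e=[T(248,300),T(688,290),T(475,84),T(460,516)];q=np.array([atz('top',x,.013) for x in e]);print('pit',(q[:,0].max()+q[:,0].min())/2,(q[:,1].max()+q[:,1].min())/2)
print('post top',tri(C(268,342),T(438,453)))
rs=atz('top',T(258,230),.016);c=k.mean(0);print('road',rs,np.arctan2(*(rs-c)[[1,0]]),np.linalg.norm((rs-c)[:2]))
a=atz('top',T(0,130),.105);b=atz('top',T(105,162),.105);print('ridge',np.arctan2(*(a-b)[[1,0]]),a,b)
```

```text
dome (array([ 0.482 , -0.3342,  0.0487]), np.float64(0.00049683669607312))
cab roof ctr (array([ 0.4215, -0.3215,  0.0601]), np.float64(0.0033471919899699947))
front [ 0.5285 -0.339   0.045 ]
cab [[ 0.4057 -0.2985  0.058 ]
 [ 0.4008 -0.3387  0.058 ]
 [ 0.4409 -0.3076  0.058 ]
 [ 0.4397 -0.3418  0.058 ]]
bridge corners [[0.734  0.2008 0.024 ]
 [0.7324 0.1438 0.024 ]
 [0.4317 0.1525 0.024 ]
 [0.4345 0.2096 0.024 ]] centre [0.5831 0.1767 0.024 ]
yaw -0.029203784477223063 0.3002410031179758
scene corner check [array([0.733 , 0.1473, 0.024 ]), array([0.7394, 0.2029, 0.024 ]), array([0.4427, 0.2134, 0.024 ])]
corner tri (array([0.7354, 0.1812, 0.0627]), np.float64(0.037103122234967915)) (array([ 0.7337,  0.165 , -0.0237]), np.float64(0.03983757483588404)) (array([ 0.4243,  0.176 , -0.0237]), np.float64(0.04156606310175987))
scenek
pit 0.5842025737210874 0.1779639124204213
post top (array([0.4621, 0.1839, 0.0766]), np.float64(0.0020424299417512604))
road [0.6313 0.332  0.016 ] 1.2699954115652836 0.16263007114818923
ridge 1.2849420778841376 [0.6779 0.49   0.105 ] [0.6561 0.4162 0.105 ]
```

```bash
python3 -m inch '[{"x":3,"y":-4},{"x":3,"y":-4},{"x":3,"y":-4},{"x":3,"y":-4},{"x":3,"y":-4},{"x":3,"y":-4},{"x":3,"y":-4},{"x":3,"y":-4},{"x":3,"y":-4},{"x":3,"y":-4}]'; python3 -m inch '[{"x":-0.4,"y":-4.9,"turn":1},{"x":-0.4,"y":-4.9,"turn":1},{"x":-0.4,"y":-4.9,"turn":1},{"x":-0.4,"y":-4.9,"turn":1},{"x":-0.4,"y":-4.9,"turn":1},{"x":-0.4,"y":-4.9,"turn":1},{"x":-0.4,"y":-4.9,"turn":1},{"x":-0.4,"y":-4.9,"turn":1},{"x":-0.4,"y":-4.9,"turn":1},{"x":-0.4,"y":-4.9,"turn":1}]'; python3 -m inch '[{"z":-2},{"z":-2},{"z":-2},{"z":-2},{}]'
```

```text
validation failed for argument at $[0]...
validation failed for argument at $[0]...
validation failed for argument at $[0]...
```

```bash
python3 -m inch '[{"x":3,"y":-4,"z":0,"turn":0,"grip":100}]'
```

```text
time: 0.22
position: [0.2322, 0.5252, 0.2397]
tool_rot: [[-0.942, 0.335, -0.002], [0.335, 0.942, -0.002], [0.001, -0.002, -1.0]]
contact_force: [1.4, -1.2, 0.7]
opening: 1.0
grip_force: 0.0
```

```bash
python3 -m inch '[{"x":3,"y":-4,"z":0,"turn":0,"grip":100},{"x":3,"y":-4,"z":0,"turn":0,"grip":100},{"x":3,"y":-4,"z":0,"turn":0,"grip":100},{"x":3,"y":-4,"z":0,"turn":0,"grip":100},{"x":3,"y":-4,"z":0,"turn":0,"grip":100},{"x":3,"y":-4,"z":0,"turn":0,"grip":100},{"x":3,"y":-4,"z":0,"turn":0,"grip":100},{"x":3,"y":-4,"z":0,"turn":0,"grip":100},{"x":3,"y":-4,"z":0,"turn":0,"grip":100}]'; python3 -m inch '[{"x":-0.4,"y":-4.9,"z":0,"turn":1,"grip":100},{"x":-0.4,"y":-4.9,"z":0,"turn":1,"grip":100},{"x":-0.4,"y":-4.9,"z":0,"turn":1,"grip":100},{"x":-0.4,"y":-4.9,"z":0,"turn":1,"grip":100},{"x":-0.4,"y":-4.9,"z":0,"turn":1,"grip":100},{"x":-0.4,"y":-4.9,"z":0,"turn":1,"grip":100},{"x":-0.4,"y":-4.9,"z":0,"turn":1,"grip":100},{"x":-0.4,"y":-4.9,"z":0,"turn":1,"grip":100},{"x":-0.4,"y":-4.9,"z":0,"turn":1,"grip":100},{"x":0,"y":0,"z":0,"turn":0,"grip":100}]'
```

```text
time: 1.35
position: [0.504, 0.163, 0.2409]
tool_rot: [[-0.941, 0.339, -0.001], [0.339, 0.941, -0.0], [0.0, -0.0, -1.0]]
contact_force: [0.5, 0.5, 1.0]
opening: 0.999
grip_force: 0.0
time: 2.6
position: [0.4664, -0.2791, 0.24]
tool_rot: [[-0.981, 0.192, -0.002], [0.192, 0.981, 0.001], [0.002, 0.0, -1.0]]
contact_force: [-0.1, 0.9, -0.6]
opening: 0.999
grip_force: 0.0
```

```bash
python3 -m inch '[{"x":-0.2,"y":-2.5,"z":-2,"turn":1.5,"grip":100},{"x":0,"y":-2.4,"z":-3,"turn":0,"grip":100},{"x":0,"y":0,"z":-4,"turn":0,"grip":100},{"x":0,"y":0,"z":-4,"turn":0,"grip":100},{"x":0,"y":0,"z":-1,"turn":0,"grip":100},{"x":0,"y":0,"z":0,"turn":0,"grip":100}]'
python3 - <<'E'
from h import *
s=snap('scene','s1.png')
t=snap('top','t1.png')
c=cv2.resize(s[140:240,190:310],None,fx=4,fy=4,interpolation=3)
d=cv2.resize(t[200:300,385:465],None,fx=4,fy=4,interpolation=3)
cv2.imwrite('pics/m2.png',cv2.convertScaleAbs(np.hstack([c,d])[:,:,::-1],alpha=1.6,beta=15))
p=manip.state()['position']
for n,z in(('scene',.031),('scene',.06),('top',.06)):print(n,proj(n,[p[0],p[1],z]))
E
```

```text
time: 3.35
position: [0.4655, -0.3248, 0.1015]
tool_rot: [[-0.987, 0.161, -0.0], [0.161, 0.987, 0.0], [0.0, 0.0, -1.0]]
contact_force: [-0.4, 0.2, 0.8]
opening: 0.996
grip_force: 0.0
scene (np.float64(253.442451044701), np.float64(201.21136244807983))
scene (np.float64(252.38479904839892), np.float64(192.52759085757435))
top (np.float64(423.8271952979774), np.float64(244.51827351213504))
```

View pics/m2.png

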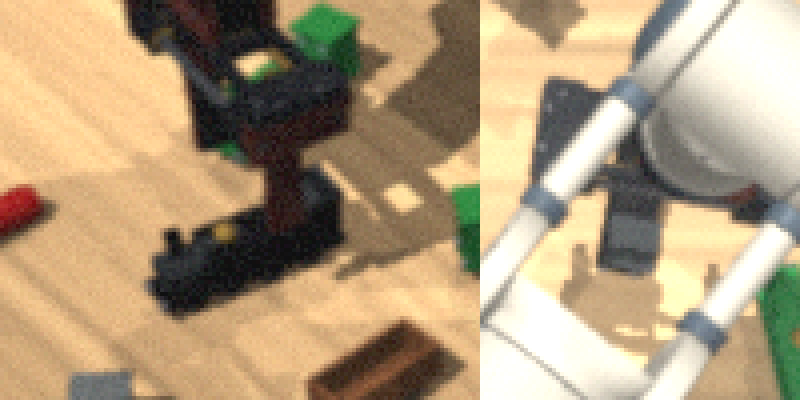

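The picture shows the black engine under the open fingers (chimney at about scene (233,199)), with the near finger just beside its middle. Descending and gripping.

```bash
python3 -m inch '[{"x":0,"y":-0.4,"z":-2,"turn":0,"grip":100},{"x":0,"y":0,"z":-2,"turn":0,"grip":80},{"x":0,"y":0,"z":-2,"turn":0,"grip":65},{"x":0,"y":0,"z":-0.9,"turn":0,"grip":60},{"x":0,"y":0,"z":0,"turn":0,"grip":50},{"x":0,"y":0,"z":0,"turn":0,"grip":44},{"x":0,"y":0,"z":0,"turn":0,"grip":40},{"x":0,"y":0,"z":0,"turn":0,"grip":36},{"x":0,"y":0,"z":0,"turn":0,"grip":30},{"x":0,"y":0,"z":0,"turn":0,"grip":30}]'
```

```text
time: 4.7
position: [0.4658, -0.3302, 0.0334]
tool_rot: [[-0.987, 0.162, 0.002], [0.162, 0.987, -0.002], [-0.002, -0.002, -1.0]]
contact_force: [0.0, -3.2, 4.0]
opening: 0.386
grip_force: 29.7
```

```bash
python3 -m inch '[{"x":0,"y":0,"z":0.5,"turn":0,"grip":30},{"x":0,"y":0,"z":1.5,"turn":0,"grip":30},{"x":0,"y":0,"z":2.5,"turn":0,"grip":30},{"x":0,"y":0,"z":3,"turn":0,"grip":30},{"x":0.4,"y":1.5,"z":2.5,"turn":0,"grip":30},{"x":0.8,"y":3,"z":1.7,"turn":0,"grip":30},{"x":1,"y":4,"z":0,"turn":0,"grip":30},{"x":1,"y":4,"z":0,"turn":0,"grip":30},{"x":1,"y":4,"z":0,"turn":1,"grip":30},{"x":1,"y":4,"z":0,"turn":1,"grip":30}]'; python3 -m inch '[{"x":1,"y":4.5,"z":0,"turn":1,"grip":30},{"x":1,"y":4.5,"z":0,"turn":1,"grip":30},{"x":1,"y":4.5,"z":0,"turn":1,"grip":30},{"x":1,"y":4.5,"z":0,"turn":1,"grip":30},{"x":1,"y":4.5,"z":0,"turn":1,"grip":30},{"x":1,"y":4.5,"z":0,"turn":0.6,"grip":30},{"x":0.7,"y":2.5,"z":0,"turn":0,"grip":30},{"x":0,"y":0.8,"z":-1,"turn":0,"grip":30},{"x":0,"y":0,"z":-2,"turn":0,"grip":30},{"x":0,"y":0,"z":0,"turn":0,"grip":30}]'
python3 - <<'E'
from h import *
s=snap('scene','s2.png');t=snap('top','t2.png')
c=cv2.resize(s[260:430,230:430],None,fx=4,fy=3.52,interpolation=3)
cv2.imwrite('pics/m3.png',cv2.convertScaleAbs(s[280:430,250:450][:,:,::-1].repeat(4,0).repeat(4,1),alpha=1.7,beta=15))
E
```

```text
time: 5.95
position: [0.5172, -0.1228, 0.1496]
tool_rot: [[-0.992, 0.127, -0.001], [0.127, 0.992, 0.001], [0.001, 0.001, -1.0]]
contact_force: [0.5, 0.6, -2.3]
opening: 0.386
grip_force: 29.7
time: 7.2
position: [0.5826, 0.177, 0.1157]
tool_rot: [[-1.0, 0.031, -0.006], [0.031, 1.0, -0.002], [0.006, -0.002, -1.0]]
contact_force: [0.1, -0.4, -4.0]
opening: 0.387
grip_force: 29.7
```

View pics/m3.png

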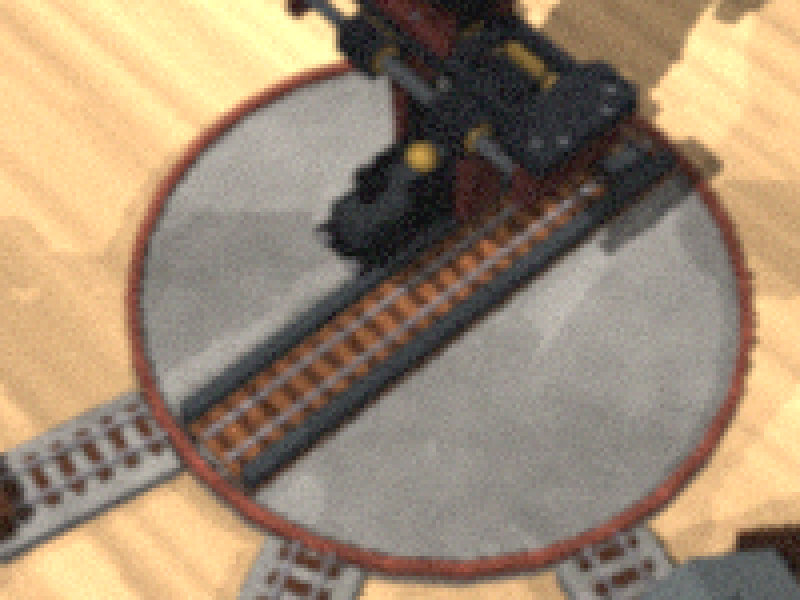

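Run:
```python
from h import *
np.set_printoptions(precision=4,suppress=True)
M=lambda u,v:(250+u/4-.4,280+v/4-.4)
L=np.array([atz('scene',M(*p),.018)[:2] for p in((205,432),(400,290))]);R=np.array([atz('scene',M(*p),.018)[:2] for p in((228,460),(600,185))])
print('rails',L,R)
for a in(L,R):
    d=a[0]-a[1];print('yaw',np.arctan2(d[1],d[0]))
    print('y at .585',np.interp(.585,a[::-1,0],a[::-1,1]) if a[1,0]<.585 else a[1,1]+(0.585-a[1,0])*d[1]/d[0])
# kerb end corners outer, near
for p in((183,415),(245,490)):print('kerb end',atz('scene',M(*p),.024))
P=[(130,290),(163,190),(250,103),(310,77),(752,300),(745,250),(720,190)]  # outer rim, far/side
q=np.array([atz('scene',M(*p),.013)[:2] for p in P])
s=np.linalg.lstsq(np.c_[2*q,np.ones(len(q))],(q**2).sum(1),rcond=None)[0];print('pit',s[:2],np.sqrt(s[2]+s[:2]@s[:2]))
st=manip.state();p=np.array(st['position']);print(p)
print('dome',atz('scene',M(422,155),p[2]-.0334+.0487))
un=p[2]-.0334
for x,y,z in((65,-10,14),(65,10,14),(65,-12,5),(47,0,60),(60,0,14)):
    X=[p[0]+x/1e3,p[1]+y/1e3-.031*x/1e3,un+z/1e3];a=proj('scene',X);print((x,y,z),((a[0]-250)*4,(a[1]-280)*4))
```

```text
rails [[0.732  0.164 ]
 [0.6047 0.1693]] [[0.7341 0.1832]
 [0.4806 0.1938]]
yaw -0.04181943404558728
y at .585 0.17015284351008717
yaw -0.04164654527622438
y at .585 0.18945268821955227
kerb end [0.7359 0.1525 0.024 ]
kerb end [0.7411 0.2037 0.024 ]
pit [0.5864 0.1821] 0.15990605092989676
[0.5839 0.1773 0.1185]
dome [0.6015 0.178  0.1338]
(65, -10, 14) (np.float64(329.5728744618359), np.float64(236.83280444917955))
(65, 10, 14) (np.float64(358.3626366198887), np.float64(261.9379130608295))
(65, -12, 5) (np.float64(326.7651671686799), np.float64(245.53809553671977))
(47, 0, 60) (np.float64(372.96798888420744), np.float64(169.85289457441695))
(60, 0, 14) (np.float64(351.7235932429353), np.float64(243.6628025177465))
```

```bash
python3 -m inch '[{"x":0.05,"y":0.15,"z":-1.5,"turn":-0.4,"grip":30},{"x":0,"y":0,"z":-1.5,"turn":0,"grip":30},{"x":0,"y":0,"z":-1.5,"turn":0,"grip":30},{"x":0,"y":0,"z":-1,"turn":0,"grip":30},{"x":0,"y":0,"z":-0.6,"turn":0,"grip":30},{"x":0,"y":0,"z":0,"turn":0,"grip":30},{"x":0,"y":0,"z":0,"turn":0,"grip":30}]'
```

```text
time: 8.18
position: [0.5852, 0.1801, 0.059]
tool_rot: [[-0.999, 0.037, 0.001], [0.037, 0.999, 0.0], [-0.001, 0.0, -1.0]]
contact_force: [-0.8, -0.6, -2.8]
opening: 0.387
grip_force: 29.7
```

```bash
python3 -m inch '[{"x":0,"y":-0.05,"z":-0.2,"turn":0,"grip":30},{"x":0,"y":0,"z":-0.2,"turn":0,"grip":30},{"x":0,"y":0,"z":-0.1,"turn":0,"grip":30},{"x":0,"y":0,"z":-0.1,"turn":0,"grip":30},{"x":0,"y":0,"z":0,"turn":0,"grip":30},{"x":0,"y":0,"z":0,"turn":0,"grip":30}]';python3 -m inch '[{"x":0,"y":0,"z":-0.05,"turn":0,"grip":30},{"x":0,"y":0,"z":-0.05,"turn":0,"grip":30},{"x":0,"y":0,"z":0,"turn":0,"grip":30}]'
```

```text
time: 8.93
position: [0.5849, 0.1795, 0.0524]
tool_rot: [[-0.999, 0.037, 0.0], [0.037, 0.999, 0.0], [-0.0, 0.0, -1.0]]
contact_force: [-0.4, 0.5, -3.3]
opening: 0.39
grip_force: 29.7
time: 9.3
position: [0.5849, 0.1795, 0.0514]
tool_rot: [[-0.999, 0.037, 0.0], [0.037, 0.999, -0.0], [-0.0, -0.0, -1.0]]
contact_force: [-1.0, -0.6, -2.1]
opening: 0.39
grip_force: 29.7
```

```bash
python3 -m inch '[{"x":0,"y":0,"z":-0.05,"turn":0,"grip":30},{"x":0,"y":0,"z":0,"turn":0,"grip":30}]';python3 -m inch '[{"x":0,"y":0,"z":-0.05,"turn":0,"grip":30},{"x":0,"y":0,"z":0,"turn":0,"grip":30}]'
python3 - <<'E'
from h import *
s=viewer.snapshot('scene')
cv2.imwrite('pics/m4.png',cv2.convertScaleAbs(cv2.resize(s[270:420,260:460],None,fx=4,fy=4,interpolation=3)[:,:,::-1],alpha=1.8,beta=20))
E
```

```text
time: 9.55
position: [0.5849, 0.1795, 0.0514]
tool_rot: [[-0.999, 0.037, 0.0], [0.037, 0.999, 0.0], [-0.0, 0.0, -1.0]]
contact_force: [-2.4, -0.2, 1.9]
opening: 0.386
grip_force: 29.7
time: 9.8
position: [0.5849, 0.1795, 0.0514]
tool_rot: [[-0.999, 0.037, 0.0], [0.037, 0.999, 0.0], [-0.0, 0.0, -1.0]]
contact_force: [-4.1, -0.2, 4.8]
opening: 0.389
grip_force: 29.7
```

View pics/m4.png

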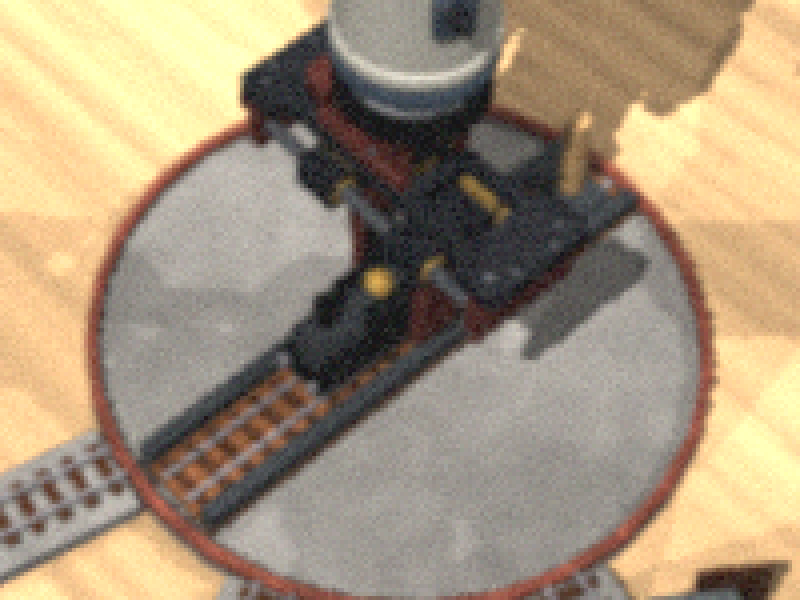

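The engine sits on the rails between the kerbs, chimney towards the open end (front at crop (310,360)); contact felt at the expected height. Releasing and rising.

```bash
python3 -m inch '[{"x":0,"y":0,"z":0,"turn":0,"grip":42},{"x":0,"y":0,"z":0,"turn":0,"grip":48},{"x":0,"y":0,"z":0,"turn":0,"grip":55},{"x":0,"y":0,"z":0,"turn":0,"grip":65},{"x":0,"y":0,"z":1,"turn":0,"grip":65},{"x":0,"y":0,"z":2.5,"turn":0,"grip":65},{"x":0,"y":0,"z":3,"turn":0,"grip":65},{"x":0,"y":0,"z":3,"turn":0,"grip":65},{"x":0,"y":0,"z":1.5,"turn":0,"grip":65},{"x":0,"y":0,"z":0,"turn":0,"grip":65}]'
```

```text
time: 11.1
position: [0.5855, 0.1797, 0.1618]
tool_rot: [[-0.999, 0.037, 0.003], [0.037, 0.999, 0.001], [-0.003, 0.001, -1.0]]
contact_force: [0.4, -0.2, 0.2]
opening: 0.645
grip_force: 0.0
```

```bash
python3 -m inch '[{"x":-2,"y":0.1,"z":0,"turn":0,"grip":65},{"x":-4,"y":0.1,"z":0,"turn":0,"grip":65},{"x":-4,"y":0.1,"z":0,"turn":0,"grip":65},{"x":-2.4,"y":0.15,"z":0,"turn":0,"grip":65},{"x":0,"y":0,"z":0,"turn":0,"grip":65},{"x":0,"y":0,"z":0,"turn":0,"grip":65}]'
python3 - <<'E'
from h import *
st=manip.state();print(np.round(st['joint_positions'],3))
s=snap('scene','s5.png');t=snap('top','t5.png')
a=cv2.resize(s[285:425,265:445],None,fx=4,fy=4,interpolation=3)
cv2.imwrite('pics/m5.png',cv2.convertScaleAbs(a[:,:,::-1],alpha=1.8,beta=20))
b=cv2.resize(t[140:270,180:310],None,fx=4.5,fy=4.5,interpolation=3)
cv2.imwrite('pics/m5t.png',cv2.convertScaleAbs(b[:,:,::-1],alpha=1.8,beta=20))
E
```

```text
time: 11.85
position: [0.4612, 0.1839, 0.1595]
tool_rot: [[-0.999, 0.037, -0.001], [0.037, 0.999, -0.0], [0.001, -0.0, -1.0]]
contact_force: [0.6, -0.5, -0.8]
opening: 0.651
grip_force: 0.0
[ 0.311 -0.19   1.647 -0.     1.685 -1.223]
```

View pics/m5.png

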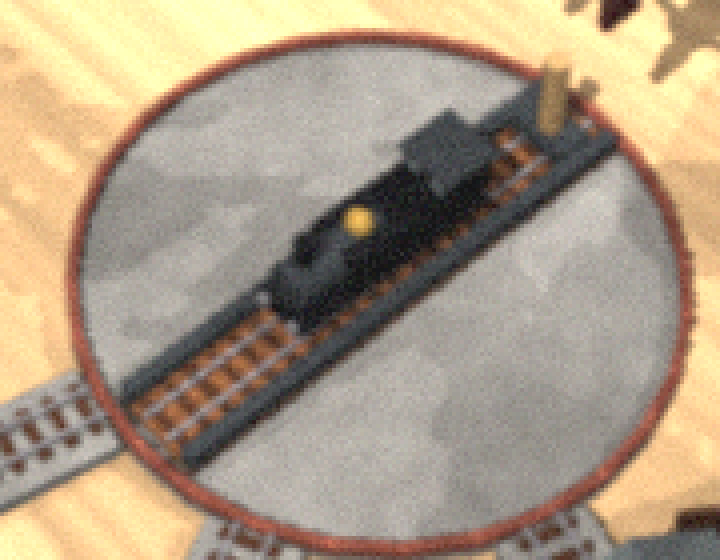

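The engine stands level between the kerbs, mid-bridge, with its chimney to the open end (crop (295,265)); the post is at crop (552,100). Refine the post position and road/rotation geometry.

Run:
```python
from h import *
np.set_printoptions(precision=4,suppress=True)
M=lambda u,v:(265+u/4-.4,285+v/4-.4)
print('post top',atz('scene',M(557,66),.08),'mid',atz('scene',M(552,100),.052))
q=np.array([atz('scene',M(*p),.013)[:2] for p in((70,260),(100,165),(180,80),(260,45),(360,32),(450,40),(692,300),(680,230))])
s=np.linalg.lstsq(np.c_[2*q,np.ones(len(q))],(q**2).sum(1),rcond=None)[0];print('pit',s[:2],np.sqrt(s[2]+s[:2]@s[:2]))
for p in((122,400),(188,463),(615,147)):print('kerb',atz('scene',M(*p),.024))
# full scene shed road
s=cv2.imread('pics/s5.png')[390:480,360:500];cv2.imwrite('pics/road.png',cv2.convertScaleAbs(np.vstack([cv2.resize(s,None,fx=5,fy=5,interpolation=3)]),alpha=1.8,beta=20))
```

```text
post top [0.4656 0.1856 0.08  ] mid [0.4657 0.1852 0.052 ]
pit [0.5866 0.1783] 0.15952993537214613
kerb [0.7381 0.1543 0.024 ]
kerb [0.7376 0.2019 0.024 ]
kerb [0.4466 0.2157 0.024 ]
```

```bash
python3 -m inch '[{"x":0,"y":0.05,"z":0,"turn":-9,"grip":65},{"x":0,"y":0,"z":0,"turn":-9,"grip":65},{"x":0,"y":0,"z":0,"turn":-9,"grip":65},{"x":0,"y":0,"z":0,"turn":-9,"grip":65},{"x":0,"y":0,"z":0,"turn":-9,"grip":65},{"x":0,"y":0,"z":0,"turn":0,"grip":65}]'
```

```text
time: 12.7
position: [0.4614, 0.1843, 0.1599]
tool_rot: [[-0.681, 0.732, -0.001], [0.732, 0.681, -0.0], [0.0, -0.001, -1.0]]
contact_force: [-1.1, -0.3, -0.3]
opening: 0.649
grip_force: 0.0
```

View pics/road.png

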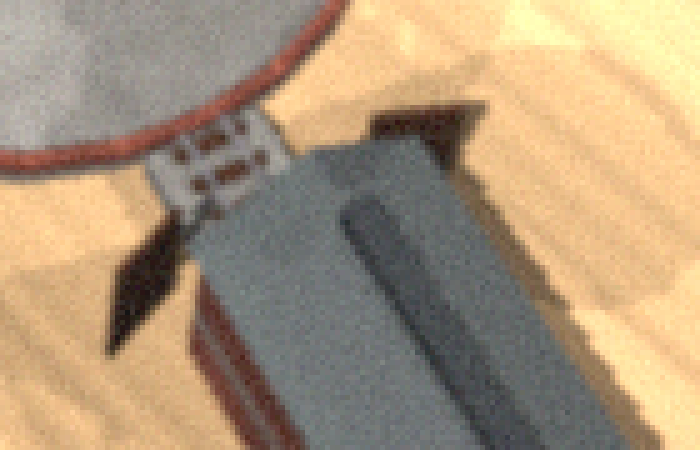

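Run:
```python
from h import *
np.set_printoptions(precision=4,suppress=True)
M=lambda u,v:(360+u/5-.4,390+v/5-.4)
T=lambda u,v:(130+u/4-.4,130+v/4-.4)
def dr(n,a,b,z=.1):
    d=atz(n,b,z)-atz(n,a,z);return round(float(np.arctan2(d[1],d[0])),3)
for a,b in(((190,240),(303,450)),((345,225),(487,450)),((378,205),(545,450)),((425,140),(640,450)),((150,160),(165,197)),((270,108),(293,153))):print('scene',dr('scene',M(*a),M(*b)))
for a,b in(((170,122),(0,70)),((135,247),(0,205)),((105,152),(0,120)),((103,165),(0,135)),((268,199),(228,187)),((248,263),(205,252))):print('top',dr('top',T(*a),T(*b)))
r=atz('scene',M(214,131),.018);rt=atz('top',T(258,230),.018)
for x in(r,rt):
  for c in((.5831,.1767),(.586,.1785)):print(x,np.arctan2(x[1]-c[1],x[0]-c[0]),np.hypot(x[1]-c[1],x[0]-c[0]))
# automated shed ridge/roof lines in top
```

```text
scene 1.22
scene 1.26
scene 1.289
scene 1.28
scene 1.112
scene 1.168
top 1.283
top 1.281
top 1.285
top 1.297
top 1.289
top 1.331
[0.6327 0.3395 0.018 ] 1.2752240549233909 0.1702147071732565
[0.6327 0.3395 0.018 ] 1.2886437828671737 0.1676631266861982
[0.6308 0.3315 0.018 ] 1.2716208906656463 0.16196840138485963
[0.6308 0.3315 0.018 ] 1.2856773848874483 0.1594093819940277
```

```bash
python3 -m inch '[{"x":0.15,"y":0,"z":-2.5,"turn":0,"grip":65},{"x":0,"y":0,"z":-3,"turn":0,"grip":65},{"x":0,"y":0,"z":-3,"turn":0,"grip":60},{"x":0,"y":0,"z":-1.6,"turn":0,"grip":50},{"x":0,"y":0,"z":0,"turn":0,"grip":40},{"x":0,"y":0,"z":0,"turn":0,"grip":30},{"x":0,"y":0,"z":0,"turn":0,"grip":22},{"x":0,"y":0,"z":0,"turn":0,"grip":16},{"x":0,"y":0,"z":0,"turn":0,"grip":12},{"x":0,"y":0,"z":0,"turn":0,"grip":12}]'
```

```text
time: 13.95
position: [0.4625, 0.1846, 0.0601]
tool_rot: [[-0.681, 0.733, 0.001], [0.733, 0.681, 0.0], [-0.0, 0.001, -1.0]]
contact_force: [-2.1, -0.3, 4.8]
opening: 0.153
grip_force: 30.0
```

Run:
```python
import numpy as np
c=np.array([.5870,.1795]);p0=np.array([.4625,.1846]);
v=c-p0;th0=np.arctan2(v[1],v[0]);r=np.hypot(*v);print(th0,r)
th=np.linspace(th0,1.27,21);q=c-r*np.c_[np.cos(th),np.sin(th)]
print(np.degrees(th[1]-th[0]));print(np.round(np.diff(q,axis=0)*100,2).tolist())
```

```text
-0.0409409655021777 0.12460441404701515
3.755569225704002
[[-0.01, -0.82], [0.05, -0.82], [0.1, -0.81], [0.15, -0.8], [0.21, -0.79], [0.26, -0.78], [0.31, -0.76], [0.36, -0.74], [0.4, -0.71], [0.45, -0.68], [0.49, -0.65], [0.53, -0.62], [0.57, -0.58], [0.61, -0.54], [0.64, -0.5], [0.68, -0.46], [0.7, -0.41], [0.73, -0.37], [0.75, -0.32], [0.77, -0.27]]
```

```bash
python3 -m inch '[{"x":-0.01,"y":-0.82,"z":0,"turn":3.76,"grip":12},{"x":0.05,"y":-0.82,"z":0,"turn":3.76,"grip":12},{"x":0.1,"y":-0.81,"z":0,"turn":3.76,"grip":12},{"x":0.15,"y":-0.8,"z":0,"turn":3.76,"grip":12},{"x":0.21,"y":-0.79,"z":0,"turn":3.76,"grip":12}]'; python3 -m inch '[{"x":0.26,"y":-0.78,"z":0,"turn":3.76,"grip":12},{"x":0.31,"y":-0.76,"z":0,"turn":3.76,"grip":12},{"x":0.36,"y":-0.74,"z":0,"turn":3.76,"grip":12},{"x":0.4,"y":-0.71,"z":0,"turn":3.76,"grip":12},{"x":0.45,"y":-0.68,"z":0,"turn":3.76,"grip":12},{"x":0,"y":0,"z":0,"turn":0,"grip":12}]'
```

```text
time: 14.58
position: [0.4675, 0.144, 0.0601]
tool_rot: [[-0.881, 0.472, 0.001], [0.472, 0.881, 0.0], [-0.0, 0.001, -1.0]]
contact_force: [-2.1, 0.5, 5.2]
opening: 0.153
grip_force: 30.0
time: 15.32
position: [0.4856, 0.1069, 0.06]
tool_rot: [[-0.986, 0.166, 0.001], [0.166, 0.986, -0.0], [-0.001, -0.0, -1.0]]
contact_force: [-2.5, -2.0, 5.8]
opening: 0.153
grip_force: 30.0
```

```bash
python3 -m inch '[{"x":0.49,"y":-0.65,"z":0,"turn":3.76,"grip":12},{"x":0.53,"y":-0.62,"z":0,"turn":3.76,"grip":12},{"x":0.57,"y":-0.58,"z":0,"turn":3.76,"grip":12},{"x":0.61,"y":-0.54,"z":0,"turn":3.76,"grip":12},{"x":0.64,"y":-0.5,"z":0,"turn":3.76,"grip":12}]'; python3 -m inch '[{"x":0.68,"y":-0.46,"z":0,"turn":3.76,"grip":12},{"x":0.7,"y":-0.41,"z":0,"turn":3.76,"grip":12},{"x":0.73,"y":-0.37,"z":0,"turn":3.76,"grip":12},{"x":0.75,"y":-0.32,"z":0,"turn":3.76,"grip":12},{"x":0.77,"y":-0.27,"z":0,"turn":3.76,"grip":12},{"x":0,"y":0,"z":0,"turn":0,"grip":12}]'
python3 - <<'E'
from h import *
s=snap('scene','s6.png');t=snap('top','t6.png')
b=t[140:260,140:300]
cv2.imwrite('pics/m6t.png',cv2.convertScaleAbs(cv2.resize(b,None,fx=5,fy=5,interpolation=3)[:,:,::-1],alpha=1.7,beta=15))
E
```

```text
time: 15.95
position: [0.5141, 0.0785, 0.0601]
tool_rot: [[-0.987, -0.162, 0.001], [-0.162, 0.987, 0.0], [-0.001, -0.0, -1.0]]
contact_force: [-1.7, 0.2, 5.2]
opening: 0.153
grip_force: 30.0
time: 16.7
position: [0.5507, 0.0605, 0.0601]
tool_rot: [[-0.883, -0.469, 0.002], [-0.469, 0.883, 0.0], [-0.002, -0.0, -1.0]]
contact_force: [0.1, 0.2, 4.9]
opening: 0.152
grip_force: 30.0
```

View pics/m6t.png

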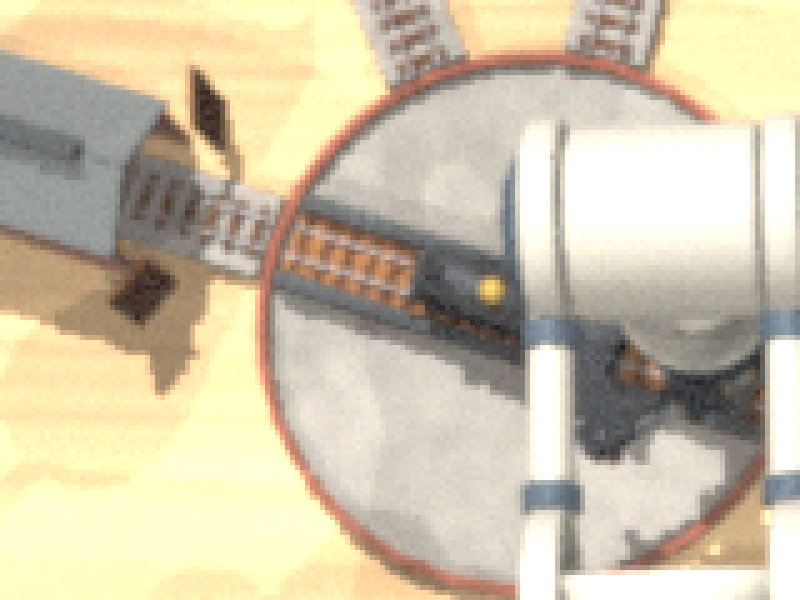

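The bridge now points almost along the shed road: bridge rails in crop run (300,217)→(410,248) and (290,265)→(405,298), road start at about (270,240). That was my tenth picture, so the fine alignment is checked numerically.

Run:
```python
from h import *
np.set_printoptions(precision=2,suppress=True,linewidth=160)
ths=1.28;c=np.array([.586,.179])
u=np.array([np.cos(ths),np.sin(ths)]);n=np.array([-u[1],u[0]])
r=np.arange(80,230,1.)/1e3;l=np.arange(-40,40,.5)/1e3
for name,f in(('top','t6'),('scene','s6')):
    im=cv2.imread(f'pics/{f}.png').astype(np.float32)
    X=c+r[:,None,None]*u+l[None,:,None]*n
    m=np.array([[proj(name,[*X[i,j],.018]) for j in range(len(l))] for i in range(len(r))],np.float32)
    w=cv2.remap(im,m[...,0],m[...,1],cv2.INTER_CUBIC)
    b=(w[...,2]-w[...,0])/(w.sum(2)+30); 
    for a,e in((80,95),(95,110),(110,125),(125,140),(166,175),(175,185),(185,195),(195,205),(205,220)):
        p=np.median(w[(r*1e3>=a)&(r*1e3<e)].mean(2),0);q=b[(r*1e3>=a)&(r*1e3<e)].mean(0)
        k=abs(l)<.012;wt=np.clip(q[k]-q[k].min(),0,None)
        print(name,a,'brown centroid mm %.2f'%(1e3*(wt*l[k]).sum()/wt.sum()))
        if name=='top' and a in(110,175,195): print((p[::4]).astype(int));print((q[::4]*100).astype(int))
```

```text
Traceback (most recent call last):
  File "h.py", line 15, in proj
    c=viewer.calibration(name);p=np.array(c['R'])@np.array(X)+np.array(c['t']);return c['fx']*p[0]/p[2]+c['cx'],c['fy']*p[1]/p[2]+c['cy']
ValueError: time passes only in moves, steps and waits
```

```bash
cat > al.py <<'E'
from h import *
import sys
np.set_printoptions(precision=2,suppress=True,linewidth=170)
ths=1.28;c=np.array([.586,.179])
u=np.array([np.cos(ths),np.sin(ths)]);n=np.array([-u[1],u[0]])
r=np.arange(80,230,1.)/1e3;l=np.arange(-40,40,.5)/1e3
for name,f in(('top',sys.argv[1]),('scene',sys.argv[2])):
    im=cv2.imread(f'pics/{f}.png').astype(np.float32)
    k=viewer.calibration(name);K=np.array([[k['fx'],0,k['cx']],[0,k['fy'],k['cy']],[0,0,1.]])
    X=c+r[:,None,None]*u+l[None,:,None]*n
    P=np.dstack([X,np.full(X.shape[:2],.018)]).reshape(-1,3)
    m=cv2.projectPoints(P,cv2.Rodrigues(np.array(k['R']))[0],np.array(k['t'],float),K,None)[0].reshape(len(r),len(l),2).astype(np.float32)
    w=cv2.remap(im,m,None,cv2.INTER_CUBIC)
    b=(w[...,2]-w[...,0])/(w.sum(2)+30)
    for a,e in((80,95),(95,110),(110,125),(125,140),(166,175),(175,185),(185,195),(195,205),(205,220)):
        s=(r*1e3>=a)&(r*1e3<e);p=w[s].mean((0,2));q=b[s].mean(0)
        h=abs(l)<.014;wt=np.clip(q[h]-np.percentile(q[h],15),0,None)
        print(name,a,'brown centroid mm %.2f'%(1e3*(wt*l[h]).sum()/wt.sum()))
        if a in(110,175,195): print(p[::4].astype(int));print((q[::4]*100).astype(int))
E
python3 al.py t6 s6
```

```text
top 80 brown centroid mm 0.06
top 95 brown centroid mm 0.30
top 110 brown centroid mm 0.88
[103 104 104 101  93  81  70  64  62  56  47  42  44  55  74  88  83  65  63  69  68  68  74  87  91  75  65  65  64  64  62  61  59  54  52  59  66  68  75  87]
[ 3  3  3  3  2  1  0 -1 -1  0  4 14 20 18 13  8  7 13 21 22 22 20 16  9  6 11 19 22 18  8  0 -1 -1  0  2  3  2  2  2  2]
top 125 brown centroid mm 0.62
top 166 brown centroid mm 0.68
top 175 brown centroid mm 1.13
[138 140 139 135 131 129 126 120 116 116 116 114 106  94  87  91  91  77  75  79  79  84  84  85  90  83  70  76  91 107 116 114 101  78  65  69  81 101 117 123]
[15 15 15 15 15 15 15 13  9  4  3  3  3  4  5  3  2  3  7  8  8  7  6  5  3  4  6  6  4  2  2  2  3  5 10 13 14 15 15 15]
top 185 brown centroid mm -1.30
top 195 brown centroid mm 0.25
[ 70  74  83  85  92 108 119 119 105  96  97  98  95  84  72  77  81  70  63  62  60  59  58  64  75  74  61  58  62  67  70  68  64  61  64  68  69  68  69  70]
[13 14 14 14 14 14 14 13 10  4  2  3  3  5  6  5  4  5  9 10 11 10  9  6  4  4  7  6  4  2  2  2  3  7 11 14 14 13 13 13]
t
[... 401 characters left out ...]
14
scene 166 brown centroid mm -0.58
scene 175 brown centroid mm -0.29
[ 98  96  93  86  72  53  63  80  82  84  80  68  56  50  59  71  66  57  59  61  55  52  53  67  72  62  65  75  84  84  76  62  75  96  99 101 103 104 104 104]
[17 17 17 17 15  8  2  2  2  1  2  3  7  7  3  0  3  8  8  7 10  8  4  1  2  5  5  2  2  2  3 10 17 17 18 17 16 17 17 17]
scene 185 brown centroid mm -1.11
scene 195 brown centroid mm -5.99
[11 11 13 20 25 34 42 48 49 55 57 49 46 47 52 59 56 52 55 54 56 57 57 57 56 58 56 58 58 57 57 56 56 55 53 49 47 47 47 49]
[16 18 14 12  5  1  1  0  0  0  0  1  4  2  0  0  0  0  0  0 -1 -1 -1 -1 -1 -2 -1 -2 -1 -1 -1 -1 -1 -1 -1 -2  0 -1  0 -1]
scene 205 brown centroid mm -1.55
```

```bash
sed -i '/^        h=abs/,$d' al.py
cat >> al.py <<'E'
        def pk(y,lo,hi):
            y=cv2.GaussianBlur(y.astype(np.float64).reshape(1,-1),(0,0),2).ravel();h=np.where((l>=lo)&(l<=hi))[0];i=h[np.argmax(y[h])];z=y[i-3:i+4];f=np.polyfit(np.arange(-3,4),z,2);return 1e3*(l[i]-.0005*f[1]/2/f[0])
        g=[(pk(y,-.0125,-.006),pk(y,.005,.0115)) for y in(p,-q)]
        print(name,a,*['%.2f %.2f mid %.2f;'%(x,y,(x+y)/2) for x,y in g])
E
python3 al.py t6 s6
```

```text
top 80 -8.99 7.47 mid -0.76; -8.69 8.64 mid -0.03;
top 95 -9.14 7.52 mid -0.81; -9.02 8.08 mid -0.47;
top 110 -9.46 7.24 mid -1.11; -8.89 7.77 mid -0.56;
top 125 -9.38 7.44 mid -0.97; -9.46 7.96 mid -0.75;
top 166 -9.14 7.87 mid -0.64; -8.46 8.70 mid 0.12;
top 175 -9.33 7.75 mid -0.79; -7.97 8.82 mid 0.43;
top 185 -8.84 7.82 mid -0.51; -7.68 9.11 mid 0.71;
top 195 -8.58 8.83 mid 0.13; -8.24 8.89 mid 0.33;
top 205 -9.45 9.69 mid 0.12; -8.95 9.21 mid 0.13;
scene 80 -10.02 6.67 mid -1.68; -10.48 6.84 mid -1.82;
scene 95 -10.07 6.81 mid -1.63; -10.59 6.56 mid -2.02;
scene 110 -10.01 6.60 mid -1.71; -10.70 6.49 mid -2.11;
scene 125 -10.36 6.52 mid -1.92; -10.72 6.32 mid -2.20;
scene 166 -9.96 7.35 mid -1.30; -10.06 6.73 mid -1.67;
scene 175 -9.45 7.64 mid -0.91; -10.14 6.74 mid -1.70;
scene 185 -9.02 8.70 mid -0.16; -10.15 6.88 mid -1.63;
scene 195 -9.47 5.24 mid -2.11; -9.79 10.76 mid 0.49;
scene 205 -14.30 8.90 mid -2.70; -5.98 7.24 mid 0.63;
```

```bash
python3 -m inch '[{"x":0.08,"y":-0.03,"z":0,"turn":0.4,"grip":12},{"x":0,"y":0,"z":0,"turn":0,"grip":12},{"x":0,"y":0,"z":0,"turn":0,"grip":12},{"x":0,"y":0,"z":0,"turn":0,"grip":12}]'; python3 -c "
from h import *
snap('scene','s7.png');snap('top','t7.png')"; python3 al.py t7 s7 | grep -v ' [12][0-9]5 .*scene'
```

```text
time: 17.3
position: [0.551, 0.0604, 0.0601]
tool_rot: [[-0.88, -0.475, 0.002], [-0.475, 0.88, 0.001], [-0.002, -0.0, -1.0]]
contact_force: [0.7, 1.4, 5.7]
opening: 0.154
grip_force: 30.0
top 80 -8.55 7.75 mid -0.40; -8.42 8.83 mid 0.20;
top 95 -8.76 8.34 mid -0.21; -8.64 8.59 mid -0.02;
top 110 -8.67 7.60 mid -0.53; -8.59 8.85 mid 0.13;
top 125 -8.96 8.07 mid -0.45; -8.69 8.29 mid -0.20;
top 166 -9.30 7.72 mid -0.79; -8.63 8.58 mid -0.03;
top 175 -9.17 7.66 mid -0.75; -8.12 8.59 mid 0.23;
top 185 -8.61 7.49 mid -0.56; -7.73 8.53 mid 0.40;
top 195 -8.67 8.87 mid 0.10; -8.54 9.12 mid 0.29;
top 205 -9.96 9.93 mid -0.02; -8.56 8.55 mid -0.01;
scene 80 -9.83 7.12 mid -1.35; -10.04 7.03 mid -1.51;
scene 95 -9.53 7.06 mid -1.24; -10.30 6.66 mid -1.82;
scene 110 -9.80 6.92 mid -1.44; -10.36 6.68 mid -1.84;
scene 125 -10.05 6.81 mid -1.62; -10.43 6.63 mid -1.90;
scene 166 -9.96 7.21 mid -1.37; -10.16 6.68 mid -1.74;
scene 175 -9.51 7.64 mid -0.94; -9.95 6.70 mid -1.63;
scene 185 -9.38 8.76 mid -0.31; -10.24 7.21 mid -1.51;
scene 195 -9.62 9.62 mid -0.00; -9.90 11.42 mid 0.76;
scene 205 -10.69 9.53 mid -0.58; -73.21 9.44 mid -31.88;
```

```bash
python3 -c "
from workcell import job_done
print(job_done())"
```

```text
the job is handed in; nothing more can be done
None
```

The job is handed in, with no verdict returned: the tank engine stands mid-bridge with its chimney to the open end, and the bridge lines up with the shed road to within about 0.5 mm in the camera images, with the post still gripped (17.4 s of the 51 s used).

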